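# Test washed glue syringes and put the binding one to soak

## Task

Check the three washed glue syringes in the wooden rack: press each plunger gently down its stroke, never with more than 24 N, and leave those that run freely pressed fully home and standing in their places. One has dried glue inside: where the resistance climbs before the plunger is home, stop there, do not force it, then lift that syringe out by its barrel and lower it (do not drop it) cap down into the blue soaking pot. Leave the pot upright about where it stands and the other things on the table undisturbed.

Things in the scene. Friction and masses are not known exactly. Their poses are not given: they have to be found in the camera images.
- rack: fixed wooden rack, 80 mm deep (its x), 230 mm long (its y), 60 mm tall; origin under its centre. Three syringes (alike to look at, in any order) stand in a row, 75 mm apart along y, cap down: caps in recesses 12 mm above the table, barrels in loose 31 mm holes of a guide board 48 to 60 mm above the table. They come out straight up, clear after 50 mm.
- barrel_a (a point): washed, empty, capped 60 ml glue syringe A, 70 g: centre of its milky opaque barrel, 74 mm above the cap's underside; z along the axis to the plunger. Barrel 29 mm diameter, 23 to 125 mm above the cap's underside; then the finger flange to 128.5 mm, 54 mm long along y, cut flat to 29 mm along x, flush with the barrel. Grip the barrel across x, just under the flange.
- tip_a (a point): centre of the underside of syringe A's orange tip cap (14 mm diameter, 16 mm long)
- thumb_a (a point): centre of the top of plunger A's blue thumb disc (24 mm diameter, 4 mm thick): 185 mm above the cap's underside when drawn 45 mm, 139.5 mm when home (11 mm above the flange). A sound plunger, moving, takes 4 to 7 N, then meets a springy seal at home (5 N per mm). Dried glue, if any, starts 9 to 17 mm short of home and adds 3.5 N per mm. Let go, it stays within 2 mm.
- barrel_b (a point): washed, empty, capped 60 ml glue syringe B, 70 g: centre of its milky opaque barrel, 74 mm above the cap's underside; z along the axis to the plunger. Barrel 29 mm diameter, 23 to 125 mm above the cap's underside; then the finger flange to 128.5 mm, 54 mm long along y, cut flat to 29 mm along x, flush with the barrel. Grip the barrel across x, just under the flange.
- tip_b (a point): centre of the underside of syringe B's orange tip cap (14 mm diameter, 16 mm long)
- thumb_b (a point): centre of the top of plunger B's blue thumb disc (24 mm diameter, 4 mm thick): 185 mm above the cap's underside when drawn 45 mm, 139.5 mm when home (11 mm above the flange). A sound plunger, moving, takes 4 to 7 N, then meets a springy seal at home (5 N per mm). Dried glue, if any, starts 9 to 17 mm short of home and adds 3.5 N per mm. Let go, it stays within 2 mm.
- barrel_c (a point): washed, empty, capped 60 ml glue syringe C, 70 g: centre of its milky opaque barrel, 74 mm above the cap's underside; z along the axis to the plunger. Barrel 29 mm diameter, 23 to 125 mm above the cap's underside; then the finger flange to 128.5 mm, 54 mm long along y, cut flat to 29 mm along x, flush with the barrel. Grip the barrel across x, just under the flange.
- tip_c (a point): centre of the underside of syringe C's orange tip cap (14 mm diameter, 16 mm long)
- thumb_c (a point): centre of the top of plunger C's blue thumb disc (24 mm diameter, 4 mm thick): 185 mm above the cap's underside when drawn 45 mm, 139.5 mm when home (11 mm above the flange). A sound plunger, moving, takes 4 to 7 N, then meets a springy seal at home (5 N per mm). Dried glue, if any, starts 9 to 17 mm short of home and adds 3.5 N per mm. Let go, it stays within 2 mm.
- soak_pot: empty blue glazed stoneware soaking pot, 0.6 kg, 78 mm across and 72 mm tall, walls 5 mm, inner floor 6 mm up; origin under its centre
- pencil_cup: steel cup of pencils, 74 mm across, 95 mm tall, pencils to 180 mm; bystander; origin under it, on the table
- glue_bottle: white bottle with red cap, 60 mm across, 170 mm tall; bystander; origin under it, on the table
- scissors: scissors with black grips lying flat, 160 mm long; bystander; origin under it, on the table
- awl: awl with wooden handle lying flat, 170 mm long; bystander; origin under it, on the table
- glue_gun: black and orange glue gun standing on its foot, 125 mm tall; bystander; origin under it, on the table
- round_mould: round pale-wood mould, 100 mm across, 60 mm tall; bystander; origin under it, on the table
- turned_figure: small turned wooden figure, 44 mm across, 82 mm tall; bystander; origin under it, on the table
Mind the look-alikes: they are no part of the job. What is shaped like the part that bears barrel_c but red is not meant.

How it is judged:
By the outcome, as a careful person would: the job done as asked, in the order asked, and still so for the second after the job is handed in, with the robot touching nothing.
It also fails if it takes over 70 s, if anything falls off the work surface, if the arm or the gripper's body presses on something with over 40 N, if the wrist force passes 120 N, or if a joint passes its speed limit or range.

## Robot

A 6-joint arm with a two-finger parallel gripper is mounted at the origin on the work surface. World frame = base frame: x ahead of the robot, y to its left, z up, the work surface at z = 0. Lengths are in m, angles in rad, forces in N, time in s.
With the tool pointing down it reaches from about 0.275 to 0.975 m from the base axis. Payload 8.4 kg.
Tool frame: the origin (TCP) lies between the finger pads; the fingertips stand 14 mm ahead of it and the grasp point (between the pads) lies 5 mm behind it; z points along the fingers, y is the line along which they close (so a half turn about z gives the same grasp; the last joint's range is limited). The gripper opens to 92 mm and grips with 3 to 60 N. Pads are 20 mm wide; open, the fingers measure 128 mm over their backs; the gripper's body (75 mm by 189 mm) begins 69 mm behind the grasp point.
Start: joints at [-1.272, 0.353, 1.633, -0, 1.155, -0.002], TCP at [0.185, -0.597, 0.229] pointing down, gripper open.
Joint ranges: [-2.63, 2.63], [-0.92, 2.1], [0.06, 2.66], [-1.3, 4.44], [0, 2.69], [-3.02, 3.02]. Speed limits (rad/s): [2.22, 2.22, 2.79, 3.14, 3.14, 3.14].

## Interface

Orientations are given as a unit quaternion [x, y, z, w].
In Python, from bench import env gives the robot as it stands. The module is installed in compiled form; this text tells all that it offers.
- The arm moves only by the shell command python3 -m jog 'ROWS' [OPENING] [FORCE]. ROWS is JSON, a list of rows, each an object of numbers: "x", "y", "z": the shift along the tool's x, y, z in cm; "ax", "ay", "az": the turn, a rotation vector about the tool's x, y, z in degrees. In form: [{"x": .., "y": .., "z": .., "ax": .., "ay": .., "az": ..}, ...]. A call has 1 to 20 rows; each row shifts and turns the commanded pose from where the row before left it, along the tool's axes as they then stand; what a row does not reach is not made up. A row lasts 1/12 s, in which the tool goes at most 41.7 mm and 7.16 degrees, less where a joint would pass 70% of its speed; a pose out of reach is approached as far as the arm can. A call is refused whole if a number of a shift passes 4.17 or a number of a turn 7.16, either way. A call with a gripper value outside its range is refused whole. OPENING is the finger opening in cm, from 0 to 9.19, set as the call begins (- or left out, the last holds). The fingers move at their own pace and stop on an object; FORCE is the grip in N (left out, the last holds). Time passes only in rows, so rows that do not move let the fingers close. It gives the time, the measured TCP pose, the force, the opening and the grip force at its end, in the units of the state.
- env.read_state(): the state, without advancing time (a new reading comes with each control period).
- env.read_camera(name): name is "side" or "top" or "wrist"; returns (picture, depth): 400x640x3 uint8, blue, green, red; 400x640 float32, m along the optical axis (not along the pixel's ray), 0 where there is no reading.
- env.calibration(name): a dict with "camera_matrix" (3x3 intrinsics, pixels), "R" (3x3) and "t" (3): a world point X has camera coordinates R X + t. Camera axes: x right, y down, z forward; pixel columns grow to the right and rows downward; lengths in m; the calibration is good to about 2 mm. A picture is of the moment at which its call begins: read the wrist's pose just before it. calibration takes no time and is no camera call; for the wrist camera it gives the pose at the moment of the call.
- env.close_job(): hands the job in; it is judged then, once.
The state is a dict: "clock": time; "q": joint angles; "dq": joint speeds; "tau": joint torques, N m; "position": TCP position; "ee_rot": TCP orientation; "force": force on the tool from outside, world axes, zero at the start; "torque": the same for the moment, N m; "finger_gap": finger opening in m; "finger_force": force on a finger pad.
Only numpy, scipy, OpenCV 4.12 (cv2) and the standard library are available. Lean on these libraries where they do the work, as an engineer would, in place of code of your own. Each camera call takes 0.05 s, during which the arm holds its last target. There are 200 camera calls.

## Working session

There is one attempt and no reset: what is moved stays moved. The work goes in short steps, Python scripts to look and compute and a shell command to move; the robot and the scene stay as the last step left them, time stands still between calls to the robot, and variables do not carry over. Pictures are saved under pics/ and viewed, at most 10 in all, crops included, and the job is handed in when it is done.

```bash
mkdir -p pics; cat > h.py <<'E'
import numpy as np, cv2
from bench import env
def look(n):
    c=env.calibration(n); p,d=env.read_camera(n); return p,d,c
def world(u,v,z,c):
    K=np.array(c["camera_matrix"]);R=np.array(c["R"]);t=np.array(c["t"])
    return R.T@(z*np.linalg.solve(K,[u,v,1])-t)
def cloud(d,c):
    K=np.array(c["camera_matrix"]);R=np.array(c["R"]);t=np.array(c["t"])
    v,u=np.mgrid[:d.shape[0],:d.shape[1]]
    P=np.stack([(u-K[0,2])/K[0,0]*d,(v-K[1,2])/K[1,1]*d,d],-1)
    return (P-t)@R
E
python3 - <<'E'
from h import *
for n in("top","side"):
    p,d,c=look(n); cv2.imwrite(f"pics/{n}0.png",p); np.savez(f"{n}0.npz",p=p,d=d,**{k:np.array(c[k]) for k in c if k in("camera_matrix","R","t")})
s=env.read_state();print(s)
E
```

```text
{'clock': 0.1, 'q': array([-1.27239307e+00,  3.53587714e-01,  1.63403733e+00,  2.70313182e-05,
        1.15518544e+00, -2.40269237e-03]), 'dq': array([ 0.00108759, -0.00209914, -0.00189478, -0.00061743,  0.0008597 ,
        0.00127323]), 'tau': array([ 6.82633217e-04, -5.94904232e+01, -3.34932303e+01,  6.98841386e-02,
        1.83979003e-02, -3.45445665e-05]), 'position': array([ 0.18506645, -0.59653956,  0.22794284]), 'ee_rot': array([ 9.88711413e-01,  1.49831140e-01, -7.75647644e-05, -6.04083952e-04]), 'force': array([ 0.43424852, -0.56368315, -0.33006451]), 'torque': array([-0.02125559,  0.01372114, -0.01054131]), 'finger_force': 0.0, 'finger_gap': 0.09184320125751408}
```

View pics/top0.png

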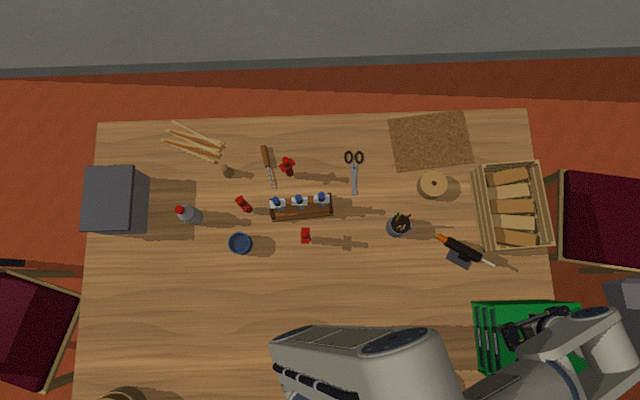

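View pics/side0.png

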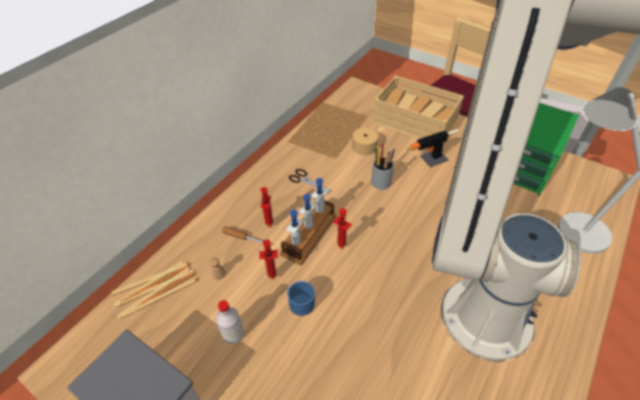

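The top view shows the rack at (301,207), with blue thumb discs at about (277,202), (299,200) and (321,197). The blue pot is at (240,243). The three syringe-shaped red things at (244,204), (287,166) and (305,235) are the look-alikes, and the task says red is not meant. The ones meant are the white and blue ones in the rack, and an enlarged crop will confirm that.

```bash
python3 - <<'E'
from h import *
import itertools
for n in("top","side"):
    f=np.load(f"{n}0.npz");c={k:f[k] for k in("camera_matrix","R","t")}
    p,d=f["p"],f["d"];X=cloud(d,c)
    hsv=cv2.cvtColor(p,cv2.COLOR_BGR2HSV)
    print(n,"cam at",-c["R"].T@c["t"],"f",c["camera_matrix"][0,0])
    for name,m in(("blue",(hsv[...,0]>98)&(hsv[...,0]<125)&(hsv[...,1]>110)&(hsv[...,2]>50)),("red",((hsv[...,0]<5)|(hsv[...,0]>174))&(hsv[...,1]>180)&(hsv[...,2]>60))):
        m=m&(d>0)&(X[...,2]>0.02)&(X[...,2]<.25)
        k,l,s,ce=cv2.connectedComponentsWithStats(m.astype(np.uint8))
        for i in range(1,k):
            if s[i,4]<12: continue
            Q=X[l==i]; hi=Q[Q[:,2]>np.percentile(Q[:,2],95)-.006]
            print(name,ce[i].round(0),s[i,4],"zmax",np.percentile(Q[:,2],[50,95]).round(3),"topxy",hi.mean(0).round(4),"ext",Q.min(0).round(3),Q.max(0).round(3))
    np.save(n+"X.npy",X)
f=np.load("top0.npz")["p"];g=np.load("side0.npz")["p"]
a=cv2.resize(f[150:260,210:350],None,fx=4,fy=4,interpolation=2)[:, :]
b=cv2.resize(g[170:320,240:365],None,fx=3.2,fy=3.2,interpolation=2)
a=cv2.resize(a,(400,314));b=cv2.resize(b,(400,480));H=np.zeros((480,800,3),np.uint8);H[:314,:400]=a;H[:,400:]=b
cv2.imwrite("pics/crop1.png",H)
# rack: points at z .048-.068 near
X=np.load("topX.npy");m=np.zeros(X.shape[:2],bool);m[185:225,262:340]=1
m&=(X[...,2]>.053)&(X[...,2]<.066);Q=X[m][:,:2].astype(np.float32)
r=cv2.minAreaRect(Q);print("rack",r,len(Q),np.median(X[m][:,2]))
E
```

```text
top cam at [ 0.33139054 -0.0383787   1.38206879] f 374.5484039380868
blue [321. 195.] 31 zmax [0.194 0.2  ] topxy [ 0.593  -0.0333  0.1968] ext [ 0.585 -0.044  0.147] [ 0.601 -0.025  0.203]
blue [298. 198.] 29 zmax [0.195 0.198] topxy [0.5881 0.0399 0.1954] ext [0.579 0.03  0.142] [0.597 0.047 0.199]
blue [275. 200.] 34 zmax [0.196 0.199] topxy [0.5834 0.1152 0.1965] ext [0.575 0.105 0.165] [0.592 0.125 0.202]
blue [239. 251.] 22 zmax [0.073 0.076] topxy [0.4298 0.2573 0.0737] ext [0.423 0.233 0.061] [0.442 0.291 0.077]
red [286. 164.] 110 zmax [0.131 0.186] topxy [0.7209 0.0832 0.1848] ext [0.7   0.056 0.076] [0.742 0.109 0.19 ]
red [242. 203.] 91 zmax [0.133 0.189] topxy [0.5891 0.2357 0.1867] ext [0.564 0.212 0.055] [0.613 0.251 0.193]
red [179. 209.] 48 zmax [0.17  0.174] topxy [0.5672 0.4392 0.171 ] ext [0.555 0.428 0.153] [0.577 0.451 0.176]
red [305. 235.] 106 zmax [0.13  0.187] topxy [0.4728 0.0245 0.1854] ext [0.449 0.012 0.028] [0.497 0.037 0.191]
side cam at [0.05617285 0.7417083  1.15868373] f 435.98082521532586
blue [319. 185.] 43 zmax [0.179 0.195] topxy [ 0.5925 -0.028
[... 280 characters left out ...]
199]
blue [301. 298.] 414 zmax [0.049 0.071] topxy [0.4431 0.2771 0.0696] ext [0.42  0.229 0.02 ] [0.495 0.305 0.074]
red [266. 206.] 230 zmax [0.125 0.184] topxy [0.7189 0.0886 0.1827] ext [0.698 0.062 0.03 ] [0.728 0.113 0.187]
red [342. 227.] 280 zmax [0.126 0.183] topxy [0.4717 0.0287 0.1825] ext [0.447 0.014 0.029] [0.498 0.045 0.186]
red [269. 258.] 302 zmax [0.126 0.183] topxy [0.5864 0.2404 0.1828] ext [0.565 0.219 0.03 ] [0.612 0.26  0.186]
red [223. 305.] 74 zmax [0.168 0.171] topxy [0.5647 0.4436 0.1686] ext [0.552 0.431 0.163] [0.577 0.455 0.173]
rack ((0.5890540480613708, 0.04280088096857071), (0.06719508767127991, 0.2234969437122345), 4.190740585327148) 552 0.061000932418059775
```

View pics/crop1.png

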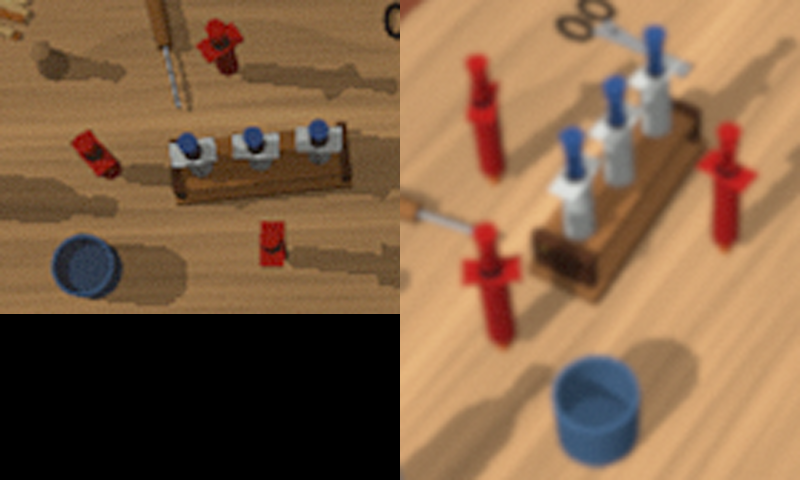

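The crop confirms it. Only the three in the rack are white-barrelled with blue plungers, and all the red ones stand outside it. The thumb discs are at about (0.593,-0.031), (0.587,0.043) and (0.583,0.1175), with z about 0.195 against 0.197 expected. The rack is turned about +4° and the pot is near (0.458,0.267). Now I'll swing to above the rack.

```bash
python3 -m jog '[{"z":-3},{"z":-3},{"z":-2}]' 0 10
python3 -m jog '[{"x":4,"y":-0.1,"az":-3.85},{"x":4,"y":-0.1,"az":-3.85},{"x":4,"y":-0.1,"az":-3.85},{"x":4,"y":-0.1,"az":-3.85},{"x":4,"y":-0.1,"az":-3.85},{"x":4,"y":-0.1,"az":-3.85},{"x":4,"y":-0.1,"az":-3.85},{"x":4,"y":-0.1,"az":-3.85},{"x":4,"y":-0.1,"az":-3.85},{"x":4,"y":-0.1,"az":-3.85},{"x":4,"y":-0.1,"az":-3.85},{"x":4,"y":-0.1,"az":-3.85},{"x":4,"y":-0.1,"az":-3.85},{"x":4,"y":-0.1,"az":-3.85},{"x":4,"y":-0.1,"az":-3.85},{"x":4,"y":-0.1,"az":-3.85},{"x":4,"y":-0.1,"az":-3.85},{"x":4,"y":-0.1,"az":-3.85},{"x":4,"y":-0.1,"az":-3.85},{}]'
python3 - <<'E'
from h import *
from scipy.spatial.transform import Rotation as Ro
s=env.read_state();R=Ro.from_quat(s["ee_rot"]).as_matrix();print(R.round(3),s["position"])
p,d,c=look("wrist");cv2.imwrite("pics/w0.png",p);np.savez("w0.npz",p=p,d=d,X=cloud(d,c))
for P in([.593,-.031],[.587,.043],[.5826,.1175]):
    print((R.T@(np.array(P+[.30])-s["position"])*100).round(2))
E
```

```text
[[ 0.955  0.296 -0.   ]
 [ 0.296 -0.955  0.001]
 [ 0.    -0.001 -1.   ]] [ 0.18506645 -0.59653956  0.22794284]
[ 55.72 -41.94  -7.15]
[ 57.34 -49.18  -7.14]
[ 59.12 -56.43  -7.14]invalid input
invalid input
```

View pics/w0.png

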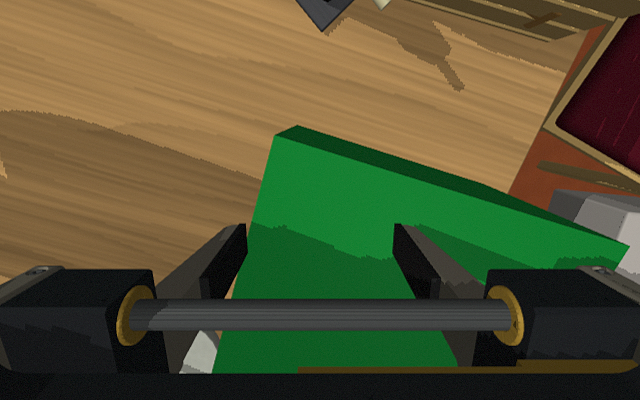

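The picture shows the green cabinet under the still-parked gripper, because both calls were refused. The rows probably need all six keys.

```bash
python3 -m jog '[{"x":0,"y":0,"z":-3,"ax":0,"ay":0,"az":0},{"x":0,"y":0,"z":-3,"ax":0,"ay":0,"az":0},{"x":0,"y":0,"z":-2,"ax":0,"ay":0,"az":0}]' 0 10
```

```text
clock: 0.4
position: [0.1853, -0.5973, 0.3107]
ee_rot: [0.989, 0.15, 0.0, 0.001]
force: [-0.8, -0.8, 0.3]
finger_gap: 0.0743
finger_force: 0.0
```

```bash
python3 -m jog '[{"x":4,"y":-0.1,"z":0,"ax":0,"ay":0,"az":-3.85},{"x":4,"y":-0.1,"z":0,"ax":0,"ay":0,"az":-3.85},{"x":4,"y":-0.1,"z":0,"ax":0,"ay":0,"az":-3.85},{"x":4,"y":-0.1,"z":0,"ax":0,"ay":0,"az":-3.85},{"x":4,"y":-0.1,"z":0,"ax":0,"ay":0,"az":-3.85},{"x":4,"y":-0.1,"z":0,"ax":0,"ay":0,"az":-3.85},{"x":4,"y":-0.1,"z":0,"ax":0,"ay":0,"az":-3.85},{"x":4,"y":-0.1,"z":0,"ax":0,"ay":0,"az":-3.85},{"x":4,"y":-0.1,"z":0,"ax":0,"ay":0,"az":-3.85},{"x":4,"y":-0.1,"z":0,"ax":0,"ay":0,"az":-3.85},{"x":4,"y":-0.1,"z":0,"ax":0,"ay":0,"az":-3.85},{"x":4,"y":-0.1,"z":0,"ax":0,"ay":0,"az":-3.85},{"x":4,"y":-0.1,"z":0,"ax":0,"ay":0,"az":-3.85},{"x":4,"y":-0.1,"z":0,"ax":0,"ay":0,"az":-3.85},{"x":4,"y":-0.1,"z":0,"ax":0,"ay":0,"az":-3.85},{"x":4,"y":-0.1,"z":0,"ax":0,"ay":0,"az":-3.85},{"x":4,"y":-0.1,"z":0,"ax":0,"ay":0,"az":-3.85},{"x":4,"y":-0.1,"z":0,"ax":0,"ay":0,"az":-3.85},{"x":4,"y":-0.1,"z":0,"ax":0,"ay":0,"az":-3.85},{"x":0,"y":0,"z":0,"ax":0,"ay":0,"az":-3.85}]'
cat > w.py <<'E'
from h import *
import sys
from scipy.spatial.transform import Rotation as Ro
s=env.read_state();R=Ro.from_quat(s["ee_rot"]).as_matrix();print("toolx ang",np.degrees(np.arctan2(R[1,0],R[0,0])),s["position"],"tz",R[:,2].round(4))
p,d,c=look("wrist");n=sys.argv[1];cv2.imwrite(f"pics/{n}.png",p);X=cloud(d,c);np.savez(n+".npz",p=p,d=d,X=X)
hsv=cv2.cvtColor(p,cv2.COLOR_BGR2HSV)
m=(hsv[...,0]>98)&(hsv[...,0]<125)&(hsv[...,1]>110)&(hsv[...,2]>50)&(d>.05)&(X[...,2]>.02)&(X[...,2]<.25)
k,l,st,ce=cv2.connectedComponentsWithStats(m.astype(np.uint8))
for i in range(1,k):
    if st[i,4]<60: continue
    Q=X[l==i];z=np.percentile(Q[:,2],90);hi=Q[abs(Q[:,2]-z)<.003]
    (cx,cy),r=cv2.minEnclosingCircle(hi[:,:2].astype(np.float32))
    print("blue",ce[i].round(),st[i,4],"z",z.round(4),"circ",round(cx,4),round(cy,4),round(r,4),"tool cm",(R.T@(np.array([cx,cy,z])-s["position"])*100).round(2))
E
python3 w.py w1
```

```text
clock: 2.07
position: [0.6092, -0.0214, 0.3083]
ee_rot: [0.678, 0.735, 0.001, -0.001]
force: [0.7, 0.1, 0.9]
finger_gap: 0.0004
finger_force: 0.0
toolx ang 94.65966723063535 [ 0.60915833 -0.02135442  0.3082938 ] tz [-5.0e-04  2.7e-03 -1.0e+00]
blue [302.  34.] 686 z 0.1962 circ 0.5844 0.1169 0.0118 tool cm [13.95 -1.35 11.25]
blue [303. 126.] 521 z 0.1938 circ 0.5899 0.0424 0.0118 tool cm [ 6.48 -1.4  11.46]
blue [304. 203.] 522 z 0.1949 circ 0.5958 -0.032 0.0119 tool cm [-0.98 -1.42 11.34]
```

View pics/w1.png

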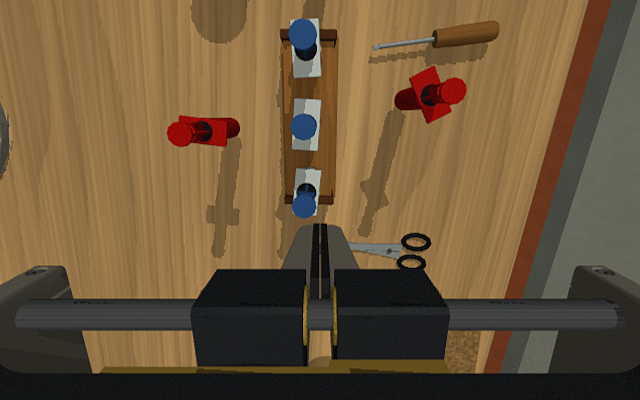

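The wrist picture shows the three blue discs at (303,36), (303,126) and (304,203). All measure r = 11.8 mm and z about 0.195, which agrees with the text. Pressing the nearest first.

```bash
python3 -m jog '[{"x":-1.0,"y":-1.4,"z":1,"ax":0,"ay":0,"az":0},{"x":0,"y":0,"z":3,"ax":0,"ay":0,"az":0},{"x":0,"y":0,"z":3,"ax":0,"ay":0,"az":0},{"x":0,"y":0,"z":1.5,"ax":0,"ay":0,"az":0},{"x":0,"y":0,"z":0.5,"ax":0,"ay":0,"az":0},{"x":0,"y":0,"z":0,"ax":0,"ay":0,"az":0},{"x":0,"y":0,"z":0,"ax":0,"ay":0,"az":0}]'
python3 -m jog '[{"x":0,"y":0,"z":0.2,"ax":0,"ay":0,"az":0},{"x":0,"y":0,"z":0.2,"ax":0,"ay":0,"az":0},{"x":0,"y":0,"z":0.2,"ax":0,"ay":0,"az":0},{"x":0,"y":0,"z":0.2,"ax":0,"ay":0,"az":0},{"x":0,"y":0,"z":0.2,"ax":0,"ay":0,"az":0},{"x":0,"y":0,"z":0.2,"ax":0,"ay":0,"az":0}]'
python3 -m jog '[{"x":0,"y":0,"z":0.2,"ax":0,"ay":0,"az":0},{"x":0,"y":0,"z":0.2,"ax":0,"ay":0,"az":0},{"x":0,"y":0,"z":0.2,"ax":0,"ay":0,"az":0},{"x":0,"y":0,"z":0.2,"ax":0,"ay":0,"az":0},{"x":0,"y":0,"z":0.2,"ax":0,"ay":0,"az":0}]'
```

```text
clock: 2.7
position: [0.5964, -0.0392, 0.2193]
ee_rot: [0.681, 0.732, 0.0, 0.0]
force: [-0.5, -0.1, 0.4]
finger_gap: 0.0002
finger_force: 0.0
clock: 3.2
position: [0.5964, -0.0388, 0.207]
ee_rot: [0.68, 0.733, 0.0, 0.0]
force: [-0.6, -0.2, 5.5]
finger_gap: 0.0005
finger_force: 2.2
clock: 3.62
position: [0.5961, -0.0388, 0.1965]
ee_rot: [0.681, 0.733, 0.0, 0.0]
force: [-0.1, -0.0, 4.1]
finger_gap: 0.0005
finger_force: 2.2
```

The contact is 7 mm off centre, because the earlier reading was taken while the arm was still settling. I'll lift a little and recentre.

```bash
python3 -m jog '[{"x":0,"y":0,"z":-0.5,"ax":0,"ay":0,"az":0},{"x":0.65,"y":0.05,"z":-0.3,"ax":0,"ay":0,"az":0},{"x":0,"y":0,"z":0.2,"ax":0,"ay":0,"az":0},{"x":0,"y":0,"z":0.3,"ax":0,"ay":0,"az":0}]'
python3 -m jog '[{"x":0,"y":0,"z":0.2,"ax":0,"ay":0,"az":0},{"x":0,"y":0,"z":0.2,"ax":0,"ay":0,"az":0},{"x":0,"y":0,"z":0.2,"ax":0,"ay":0,"az":0},{"x":0,"y":0,"z":0.2,"ax":0,"ay":0,"az":0},{"x":0,"y":0,"z":0.2,"ax":0,"ay":0,"az":0},{"x":0,"y":0,"z":0.2,"ax":0,"ay":0,"az":0}]'
python3 -m jog '[{"x":0,"y":0,"z":0.2,"ax":0,"ay":0,"az":0},{"x":0,"y":0,"z":0.2,"ax":0,"ay":0,"az":0},{"x":0,"y":0,"z":0.1,"ax":0,"ay":0,"az":0}]'
```

```text
clock: 3.95
position: [0.5962, -0.0318, 0.1998]
ee_rot: [0.68, 0.733, 0.0, 0.0]
force: [0.9, -0.5, 0.2]
finger_gap: 0.0
finger_force: 0.0
clock: 4.45
position: [0.5962, -0.0323, 0.1876]
ee_rot: [0.681, 0.733, 0.0, 0.0]
force: [-0.9, 0.3, 3.6]
finger_gap: 0.0006
finger_force: 2.2
clock: 4.7
position: [0.5959, -0.0322, 0.1823]
ee_rot: [0.681, 0.733, -0.0, -0.0]
force: [0.8, 1.1, 4.5]
finger_gap: 0.0006
finger_force: 2.2
```

```bash
python3 -m jog '[{"x":0,"y":0,"z":0.1,"ax":0,"ay":0,"az":0},{"x":0,"y":0,"z":0.1,"ax":0,"ay":0,"az":0},{"x":0,"y":0,"z":0.1,"ax":0,"ay":0,"az":0}]'
```

```text
clock: 4.95
position: [0.5961, -0.0322, 0.1795]
ee_rot: [0.681, 0.733, 0.0, 0.0]
force: [0.3, 0.6, 4.5]
finger_gap: 0.0005
finger_force: 2.9
```

```bash
python3 -m jog '[{"x":0,"y":0,"z":0.1,"ax":0,"ay":0,"az":0},{"x":0,"y":0,"z":0.05,"ax":0,"ay":0,"az":0}]'
```

```text
clock: 5.12
position: [0.5965, -0.0323, 0.1785]
ee_rot: [0.68, 0.733, 0.0, 0.0]
force: [0.9, -0.1, 9.5]
finger_gap: 0.0005
finger_force: 4.6
```

The force climbed from 4.5 to 9.5 N, 13 mm short of home. I'll confirm with a small step of 0.5 mm.

```bash
python3 -m jog '[{"x":0,"y":0,"z":0.05,"ax":0,"ay":0,"az":0},{"x":0,"y":0,"z":0,"ax":0,"ay":0,"az":0}]'
```

```text
clock: 5.28
position: [0.5966, -0.0322, 0.1783]
ee_rot: [0.681, 0.733, 0.0, 0.001]
force: [-0.6, 0.5, 8.5]
finger_gap: 0.0003
finger_force: 4.2
```

It stays raised (8.5 N against 4.5 N), so the syringe at y = -0.032 is the stuck one. I'm stopping there and moving to the middle one.

```bash
python3 -m jog '[{"x":0,"y":0,"z":-3,"ax":0,"ay":0,"az":0},{"x":0,"y":0,"z":-3,"ax":0,"ay":0,"az":0},{"x":2.5,"y":0,"z":0,"ax":0,"ay":0,"az":0},{"x":3,"y":0,"z":0,"ax":0,"ay":0,"az":0},{"x":2,"y":0,"z":0,"ax":0,"ay":0,"az":0},{"x":0,"y":0,"z":0,"ax":0,"ay":0,"az":0},{"x":0,"y":0,"z":1.5,"ax":0,"ay":0,"az":0},{"x":0,"y":0,"z":0.8,"ax":0,"ay":0,"az":0},{"x":0,"y":0,"z":0.2,"ax":0,"ay":0,"az":0},{"x":0,"y":0,"z":0,"ax":0,"ay":0,"az":0}]'
python3 -m jog '[{"x":0,"y":0,"z":0.2,"ax":0,"ay":0,"az":0},{"x":0,"y":0,"z":0.2,"ax":0,"ay":0,"az":0},{"x":0,"y":0,"z":0.2,"ax":0,"ay":0,"az":0},{"x":0,"y":0,"z":0.2,"ax":0,"ay":0,"az":0},{"x":0,"y":0,"z":0.2,"ax":0,"ay":0,"az":0},{"x":0,"y":0,"z":0.2,"ax":0,"ay":0,"az":0},{"x":0,"y":0,"z":0.2,"ax":0,"ay":0,"az":0},{"x":0,"y":0,"z":0.2,"ax":0,"ay":0,"az":0}]'
```

```text
clock: 6.12
position: [0.5897, 0.0419, 0.2114]
ee_rot: [0.681, 0.733, -0.001, -0.001]
force: [-0.4, -0.7, 0.9]
finger_gap: 0.0007
finger_force: 0.0
clock: 6.78
position: [0.5906, 0.0426, 0.1966]
ee_rot: [0.681, 0.733, 0.0, 0.0]
force: [-0.2, -0.7, 4.7]
finger_gap: 0.0007
finger_force: 2.5
```

```bash
python3 -m jog '[{"x":0,"y":0,"z":0.2,"ax":0,"ay":0,"az":0},{"x":0,"y":0,"z":0.2,"ax":0,"ay":0,"az":0},{"x":0,"y":0,"z":0.2,"ax":0,"ay":0,"az":0},{"x":0,"y":0,"z":0.2,"ax":0,"ay":0,"az":0},{"x":0,"y":0,"z":0.2,"ax":0,"ay":0,"az":0},{"x":0,"y":0,"z":0.2,"ax":0,"ay":0,"az":0},{"x":0,"y":0,"z":0.1,"ax":0,"ay":0,"az":0}]'
```

```text
clock: 7.37
position: [0.5904, 0.0426, 0.1833]
ee_rot: [0.681, 0.733, -0.0, -0.0]
force: [0.1, 0.3, 4.4]
finger_gap: 0.0005
finger_force: 2.4
```

```bash
python3 -m jog '[{"x":0,"y":0,"z":0.1,"ax":0,"ay":0,"az":0},{"x":0,"y":0,"z":0.1,"ax":0,"ay":0,"az":0},{"x":0,"y":0,"z":0.1,"ax":0,"ay":0,"az":0}]'
```

```text
clock: 7.62
position: [0.5905, 0.0426, 0.1805]
ee_rot: [0.68, 0.733, 0.0, 0.0]
force: [0.0, -0.5, 6.0]
finger_gap: 0.0004
finger_force: 2.4
```

```bash
python3 -m jog '[{"x":0,"y":0,"z":0.1,"ax":0,"ay":0,"az":0},{"x":0,"y":0,"z":0.1,"ax":0,"ay":0,"az":0},{"x":0,"y":0,"z":0.1,"ax":0,"ay":0,"az":0}]'
```

```text
clock: 7.87
position: [0.5904, 0.0426, 0.1775]
ee_rot: [0.68, 0.733, 0.0, 0.0]
force: [0.2, -0.2, 4.7]
finger_gap: 0.0004
finger_force: 2.4
```

```bash
python3 -m jog '[{"x":0,"y":0,"z":0.1,"ax":0,"ay":0,"az":0},{"x":0,"y":0,"z":0.1,"ax":0,"ay":0,"az":0}]'
```

```text
clock: 8.03
position: [0.5904, 0.0426, 0.1755]
ee_rot: [0.68, 0.733, -0.0, -0.0]
force: [-0.2, 0.3, 4.9]
finger_gap: 0.0006
finger_force: 2.4
```

```bash
python3 -m jog '[{"x":0,"y":0,"z":0.1,"ax":0,"ay":0,"az":0},{"x":0,"y":0,"z":0.1,"ax":0,"ay":0,"az":0},{"x":0,"y":0,"z":0.1,"ax":0,"ay":0,"az":0}]'
```

```text
clock: 8.28
position: [0.5905, 0.0426, 0.1725]
ee_rot: [0.68, 0.733, -0.0, -0.0]
force: [-0.0, 0.5, 4.1]
finger_gap: 0.0008
finger_force: 2.4
```

```bash
python3 -m jog '[{"x":0,"y":0,"z":0.1,"ax":0,"ay":0,"az":0},{"x":0,"y":0,"z":0.1,"ax":0,"ay":0,"az":0},{"x":0,"y":0,"z":0.1,"ax":0,"ay":0,"az":0}]'
```

```text
clock: 8.53
position: [0.5904, 0.0426, 0.1695]
ee_rot: [0.68, 0.733, -0.0, -0.0]
force: [-0.5, -0.2, 5.7]
finger_gap: 0.0006
finger_force: 2.4
```

```bash
python3 -m jog '[{"x":0,"y":0,"z":0.1,"ax":0,"ay":0,"az":0},{"x":0,"y":0,"z":0.1,"ax":0,"ay":0,"az":0},{"x":0,"y":0,"z":0.1,"ax":0,"ay":0,"az":0}]'
```

```text
clock: 8.78
position: [0.5905, 0.0426, 0.1665]
ee_rot: [0.681, 0.733, 0.0, -0.0]
force: [-0.4, -0.2, 4.1]
finger_gap: 0.0007
finger_force: 2.4
```

```bash
python3 -m jog '[{"x":0,"y":0,"z":0.1,"ax":0,"ay":0,"az":0},{"x":0,"y":0,"z":0,"ax":0,"ay":0,"az":0}]'
```

```text
clock: 8.95
position: [0.5906, 0.0425, 0.1656]
ee_rot: [0.68, 0.733, 0.0, 0.0]
force: [0.0, -0.3, 4.0]
finger_gap: 0.0005
finger_force: 2.5
```

```bash
python3 -m jog '[{"x":0,"y":0,"z":0.1,"ax":0,"ay":0,"az":0},{"x":0,"y":0,"z":0,"ax":0,"ay":0,"az":0}]'
```

```text
clock: 9.12
position: [0.5909, 0.0426, 0.165]
ee_rot: [0.681, 0.733, 0.0, 0.0]
force: [-0.2, -0.6, 7.5]
finger_gap: 0.0007
finger_force: 3.9
```

```bash
python3 -m jog '[{"x":0,"y":0,"z":0.05,"ax":0,"ay":0,"az":0},{"x":0,"y":0,"z":0,"ax":0,"ay":0,"az":0}]'
```

```text
clock: 9.28
position: [0.5912, 0.0426, 0.1648]
ee_rot: [0.68, 0.733, 0.001, 0.001]
force: [-0.4, -0.0, 10.0]
finger_gap: 0.0
finger_force: 5.0
```

The seal is met at z = 0.1655, the expected home, so the middle one is sound. Half a millimetre more, then on to the third.

```bash
python3 -m jog '[{"x":0,"y":0,"z":0.05,"ax":0,"ay":0,"az":0},{"x":0,"y":0,"z":0,"ax":0,"ay":0,"az":0}]'
python3 -m jog '[{"x":0,"y":0,"z":-3,"ax":0,"ay":0,"az":0},{"x":0,"y":0,"z":-4,"ax":0,"ay":0,"az":0},{"x":2.5,"y":0,"z":0,"ax":0,"ay":0,"az":0},{"x":3,"y":0,"z":0,"ax":0,"ay":0,"az":0},{"x":2,"y":-0.05,"z":0,"ax":0,"ay":0,"az":0},{"x":0,"y":0,"z":0,"ax":0,"ay":0,"az":0},{"x":0,"y":0,"z":1.2,"ax":0,"ay":0,"az":0},{"x":0,"y":0,"z":0.6,"ax":0,"ay":0,"az":0},{"x":0,"y":0,"z":0.2,"ax":0,"ay":0,"az":0},{"x":0,"y":0,"z":0,"ax":0,"ay":0,"az":0}]'
python3 -m jog '[{"x":0,"y":0,"z":0.2,"ax":0,"ay":0,"az":0},{"x":0,"y":0,"z":0.2,"ax":0,"ay":0,"az":0},{"x":0,"y":0,"z":0.2,"ax":0,"ay":0,"az":0},{"x":0,"y":0,"z":0.2,"ax":0,"ay":0,"az":0},{"x":0,"y":0,"z":0.2,"ax":0,"ay":0,"az":0},{"x":0,"y":0,"z":0.2,"ax":0,"ay":0,"az":0},{"x":0,"y":0,"z":0.2,"ax":0,"ay":0,"az":0},{"x":0,"y":0,"z":0.2,"ax":0,"ay":0,"az":0}]'
```

```text
clock: 9.45
position: [0.5913, 0.0426, 0.1646]
ee_rot: [0.681, 0.733, 0.001, 0.001]
force: [-0.6, 0.2, 10.3]
finger_gap: 0.0003
finger_force: 5.7
clock: 10.28
position: [0.5836, 0.1162, 0.2119]
ee_rot: [0.681, 0.732, -0.001, -0.001]
force: [-0.1, 0.2, -0.3]
finger_gap: 0.0002
finger_force: 0.0
clock: 10.95
position: [0.5852, 0.1172, 0.1984]
ee_rot: [0.681, 0.733, 0.001, 0.001]
force: [1.2, 0.5, 5.0]
finger_gap: 0.0007
finger_force: 2.7
```

```bash
python3 -m jog '[{"x":0,"y":0,"z":0.2,"ax":0,"ay":0,"az":0},{"x":0,"y":0,"z":0.2,"ax":0,"ay":0,"az":0},{"x":0,"y":0,"z":0.2,"ax":0,"ay":0,"az":0},{"x":0,"y":0,"z":0.2,"ax":0,"ay":0,"az":0},{"x":0,"y":0,"z":0.2,"ax":0,"ay":0,"az":0},{"x":0,"y":0,"z":0.2,"ax":0,"ay":0,"az":0},{"x":0,"y":0,"z":0.2,"ax":0,"ay":0,"az":0},{"x":0,"y":0,"z":0.1,"ax":0,"ay":0,"az":0}]'
```

```text
clock: 11.62
position: [0.5851, 0.1172, 0.1833]
ee_rot: [0.681, 0.733, 0.001, 0.001]
force: [0.4, -0.5, 5.1]
finger_gap: 0.0006
finger_force: 2.7
```

```bash
python3 -m jog '[{"x":0,"y":0,"z":0.1,"ax":0,"ay":0,"az":0},{"x":0,"y":0,"z":0.1,"ax":0,"ay":0,"az":0},{"x":0,"y":0,"z":0.1,"ax":0,"ay":0,"az":0}]'
```

```text
clock: 11.87
position: [0.5852, 0.1172, 0.1805]
ee_rot: [0.681, 0.733, 0.001, 0.001]
force: [-0.9, -0.0, 4.8]
finger_gap: 0.0003
finger_force: 2.7
```

```bash
python3 -m jog '[{"x":0,"y":0,"z":0.1,"ax":0,"ay":0,"az":0},{"x":0,"y":0,"z":0.1,"ax":0,"ay":0,"az":0}]'
```

```text
clock: 12.03
position: [0.5853, 0.1173, 0.1785]
ee_rot: [0.681, 0.733, 0.001, 0.001]
force: [-0.8, -1.2, 5.2]
finger_gap: 0.0004
finger_force: 2.7
```

```bash
python3 -m jog '[{"x":0,"y":0,"z":0.1,"ax":0,"ay":0,"az":0},{"x":0,"y":0,"z":0.1,"ax":0,"ay":0,"az":0},{"x":0,"y":0,"z":0.1,"ax":0,"ay":0,"az":0}]'
```

```text
clock: 12.28
position: [0.5853, 0.1172, 0.1755]
ee_rot: [0.681, 0.733, 0.001, 0.001]
force: [0.0, -0.4, 5.1]
finger_gap: 0.0005
finger_force: 2.7
```

```bash
python3 -m jog '[{"x":0,"y":0,"z":0.1,"ax":0,"ay":0,"az":0},{"x":0,"y":0,"z":0.1,"ax":0,"ay":0,"az":0}]'
```

```text
clock: 12.45
position: [0.5853, 0.1172, 0.1735]
ee_rot: [0.681, 0.733, 0.001, 0.001]
force: [-0.0, 0.4, 5.4]
finger_gap: 0.0001
finger_force: 2.7
```

```bash
python3 -m jog '[{"x":0,"y":0,"z":0.1,"ax":0,"ay":0,"az":0}]'
```

```text
clock: 12.53
position: [0.5853, 0.1172, 0.1725]
ee_rot: [0.681, 0.733, 0.001, 0.001]
force: [-0.3, -0.2, 5.2]
finger_gap: 0.0008
finger_force: 2.7
```

Free past the whole glue range, so this one goes home too.

```bash
python3 -m jog '[{"x":0,"y":0,"z":0.1,"ax":0,"ay":0,"az":0},{"x":0,"y":0,"z":0.1,"ax":0,"ay":0,"az":0},{"x":0,"y":0,"z":0.1,"ax":0,"ay":0,"az":0},{"x":0,"y":0,"z":0.1,"ax":0,"ay":0,"az":0},{"x":0,"y":0,"z":0.1,"ax":0,"ay":0,"az":0}]'
```

```text
clock: 12.95
position: [0.5852, 0.1172, 0.1675]
ee_rot: [0.681, 0.733, 0.001, 0.001]
force: [-0.3, 0.2, 5.4]
finger_gap: 0.0005
finger_force: 2.7
```

```bash
python3 -m jog '[{"x":0,"y":0,"z":0.1,"ax":0,"ay":0,"az":0},{"x":0,"y":0,"z":0.1,"ax":0,"ay":0,"az":0},{"x":0,"y":0,"z":0.1,"ax":0,"ay":0,"az":0},{"x":0,"y":0,"z":0,"ax":0,"ay":0,"az":0}]'
```

```text
clock: 13.28
position: [0.5857, 0.1173, 0.165]
ee_rot: [0.681, 0.733, 0.001, 0.001]
force: [-0.3, -0.3, 7.7]
finger_gap: 0.0003
finger_force: 4.0
```

```bash
python3 -m jog '[{"x":0,"y":0,"z":0.05,"ax":0,"ay":0,"az":0},{"x":0,"y":0,"z":0,"ax":0,"ay":0,"az":0}]'
```

```text
clock: 13.45
position: [0.586, 0.1174, 0.1648]
ee_rot: [0.681, 0.733, 0.001, 0.001]
force: [-0.4, -1.1, 9.5]
finger_gap: 0.0008
finger_force: 5.1
```

```bash
python3 -m jog '[{"x":0,"y":0,"z":0.05,"ax":0,"ay":0,"az":0},{"x":0,"y":0,"z":0,"ax":0,"ay":0,"az":0}]'
python3 -m jog '[{"x":0,"y":0,"z":-3,"ax":0,"ay":0,"az":0},{"x":0,"y":0,"z":-4,"ax":0,"ay":0,"az":0},{"x":0,"y":0,"z":-4,"ax":0,"ay":0,"az":0},{"x":0,"y":0,"z":-2,"ax":0,"ay":0,"az":0},{"x":0,"y":0,"z":0,"ax":0,"ay":0,"az":0},{"x":0,"y":0,"z":0,"ax":0,"ay":0,"az":0}]'
python3 w.py w2
cat > pot.py <<'E'
import numpy as np,sys
from scipy.optimize import least_squares
X=np.load(sys.argv[1])["X"].reshape(-1,3)
def fit(Q,r):
    f=least_squares(lambda c:np.hypot(*(Q[:,:2]-c).T)-r,Q[:,:2].mean(0),loss="soft_l1",f_scale=.001)
    return f.x.round(4),len(Q)
g=X[(abs(X[:,0]-.458)<.06)&(abs(X[:,1]-.267)<.06)]
rim=g[(g[:,2]>.067)&(g[:,2]<.078)]
print("rim",fit(rim,.0365),"z",np.percentile(rim[:,2],[5,50,95]),rim.min(0),rim.max(0))
fl=g[g[:,2]<.02];fl=fl[np.hypot(*(fl[:,:2]-rim[:,:2].mean(0)).T)<.03];print("floor",len(fl),np.median(fl[:,2]) if len(fl) else 0)
E
python3 pot.py w2.npz
python3 -m jog '[{"x":-3,"y":0,"z":0,"ax":0,"ay":0,"az":0},{"x":-4,"y":0,"z":0,"ax":0,"ay":0,"az":0},{"x":-4,"y":0,"z":0,"ax":0,"ay":0,"az":0},{"x":-3.9,"y":0,"z":0,"ax":0,"ay":0,"az":0},{"x":0,"y":0,"z":0,"ax":0,"ay":0,"az":0},{"x":0,"y":0,"z":0,"ax":0,"ay":0,"az":0},{"x":0,"y":0,"z":0,"ax":0,"ay":0,"az":0}]' 6
python3 w.py w3
```

```text
clock: 13.62
position: [0.5862, 0.1174, 0.1646]
ee_rot: [0.681, 0.733, 0.002, 0.001]
force: [-1.0, -0.4, 11.4]
finger_gap: 0.0003
finger_force: 5.9
clock: 14.12
position: [0.5851, 0.1173, 0.2939]
ee_rot: [0.681, 0.733, 0.001, 0.001]
force: [-0.7, -0.0, -0.7]
finger_gap: 0.0002
finger_force: 0.0
toolx ang 94.22196569796711 [0.58508119 0.11728484 0.29392684] tz [ 2.9e-03  6.0e-04 -1.0e+00]
blue [223.  48.] 1109 z 0.0717 circ 0.4615 0.2626 0.0385 tool cm [ 15.39 -11.32  22.19]
blue [320. 187.] 367 z 0.1507 circ 0.587 0.1194 0.0117 tool cm [ 0.19  0.16 14.33]
rim (array([0.4616, 0.2625]), 998) z [0.06790508 0.07067705 0.07216447] [0.42240522 0.22413026 0.06708571] [0.49973131 0.30149713 0.07346912]
floor 1243 0.005031942501061868
clock: 14.75
position: [0.5947, -0.0311, 0.291]
ee_rot: [0.681, 0.732, -0.001, -0.001]
force: [0.4, -0.7, -0.4]
finger_gap: 0.0449
finger_force: 0.0
toolx ang 94.17619106263972 [ 0.59468384 -0.03108172  0.29098989] tz [-2.6e-03  6.0e-04 -1.0e+00]
blue [322.  29.] 554 z 0.1509 circ 0.5862 0.1188 0.0115 tool cm [15.    0.29 14.02]
blue [319. 117.] 434 z 0.1508 circ 0.5898 0.0419 0.0114 tool cm [ 7.31  0.08 14.02]
blue [320. 193.] 426 z 0.164 circ 0.5957 -0.0319 0.0118 tool cm [-0.1   0.13 12.69]
```

View pics/w3.png

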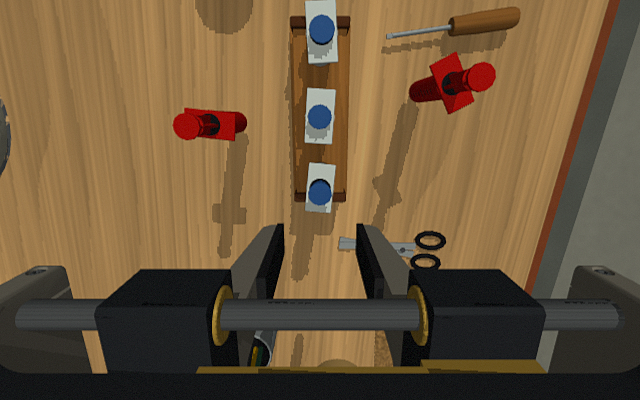

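The wrist view shows the two sound plungers at (321,29) and (319,117), home at z = 0.151. The stuck one at (320,193) stands at 0.164, with the gripper centred over it. The pot rim fit gives (0.4616,0.2625). Descending to grip.

```bash
python3 -m jog '[{"x":0,"y":0.1,"z":2,"ax":0,"ay":0,"az":0},{"x":0,"y":0,"z":3,"ax":0,"ay":0,"az":0},{"x":0,"y":0,"z":3,"ax":0,"ay":0,"az":0},{"x":0,"y":0,"z":3,"ax":0,"ay":0,"az":0},{"x":0,"y":0,"z":3,"ax":0,"ay":0,"az":0},{"x":0,"y":0,"z":2,"ax":0,"ay":0,"az":0},{"x":0,"y":0,"z":1.8,"ax":0,"ay":0,"az":0},{"x":0,"y":0,"z":0,"ax":0,"ay":0,"az":0},{"x":0,"y":0,"z":0,"ax":0,"ay":0,"az":0}]'
python3 -m jog '[{"x":0,"y":0,"z":0,"ax":0,"ay":0,"az":0},{"x":0,"y":0,"z":0,"ax":0,"ay":0,"az":0},{"x":0,"y":0,"z":0,"ax":0,"ay":0,"az":0},{"x":0,"y":0,"z":0,"ax":0,"ay":0,"az":0},{"x":0,"y":0,"z":0,"ax":0,"ay":0,"az":0},{"x":0,"y":0,"z":0,"ax":0,"ay":0,"az":0}]' 2 15
```

```text
clock: 15.55
position: [0.5956, -0.0298, 0.1138]
ee_rot: [0.68, 0.733, -0.001, -0.001]
force: [1.2, -0.5, 0.2]
finger_gap: 0.0601
finger_force: 0.0
clock: 16.05
position: [0.5966, -0.0313, 0.1153]
ee_rot: [0.681, 0.733, 0.0, 0.0]
force: [-1.6, -0.6, 4.7]
finger_gap: 0.0293
finger_force: 14.6
```

Gripped at 29.3 mm, which matches the barrel diameter. Lifting straight up.

```bash
python3 -m jog '[{"x":0,"y":0,"z":-0.5,"ax":0,"ay":0,"az":0},{"x":0,"y":0,"z":-1,"ax":0,"ay":0,"az":0},{"x":0,"y":0,"z":-1,"ax":0,"ay":0,"az":0},{"x":0,"y":0,"z":-1.5,"ax":0,"ay":0,"az":0},{"x":0,"y":0,"z":-1.5,"ax":0,"ay":0,"az":0},{"x":0,"y":0,"z":-1,"ax":0,"ay":0,"az":0}]' 
python3 -m jog '[{"x":0,"y":0,"z":-2,"ax":0,"ay":0,"az":0},{"x":0,"y":0,"z":-2.5,"ax":0,"ay":0,"az":0},{"x":0,"y":0,"z":-2.5,"ax":0,"ay":0,"az":0},{"x":0,"y":0,"z":-2.5,"ax":0,"ay":0,"az":0},{"x":0,"y":0,"z":-2.5,"ax":0,"ay":0,"az":0},{"x":0,"y":0,"z":-1.5,"ax":0,"ay":0,"az":0},{"x":0,"y":0,"z":0,"ax":0,"ay":0,"az":0},{"x":0,"y":0,"z":0,"ax":0,"ay":0,"az":0}]'
python3 - <<'E'
from h import *
from scipy.spatial.transform import Rotation as Ro
s=env.read_state();R=Ro.from_quat(s["ee_rot"]).as_matrix()
print(s["position"],s["force"],(R.T@(np.array([.4616,.2625,s["position"][2]])-s["position"])*100).round(2))
p,d,c=look("side");cv2.imwrite("pics/s1.png",cv2.resize(p[80:330,200:450],None,fx=2.4,fy=2.4))
E
```

```text
clock: 16.55
position: [0.5972, -0.0313, 0.182]
ee_rot: [0.681, 0.733, 0.001, 0.001]
force: [-0.0, -0.1, -1.1]
finger_gap: 0.0294
finger_force: 14.5
clock: 17.22
position: [0.5967, -0.0312, 0.3154]
ee_rot: [0.681, 0.733, 0.001, 0.001]
force: [0.1, 0.1, -0.8]
finger_gap: 0.0296
finger_force: 14.5
[ 0.59667105 -0.03119001  0.31543567] [ 0.10258827  0.08908666 -0.81822628] [ 3.029e+01 -1.130e+01 -3.000e-02]
```

View pics/s1.png

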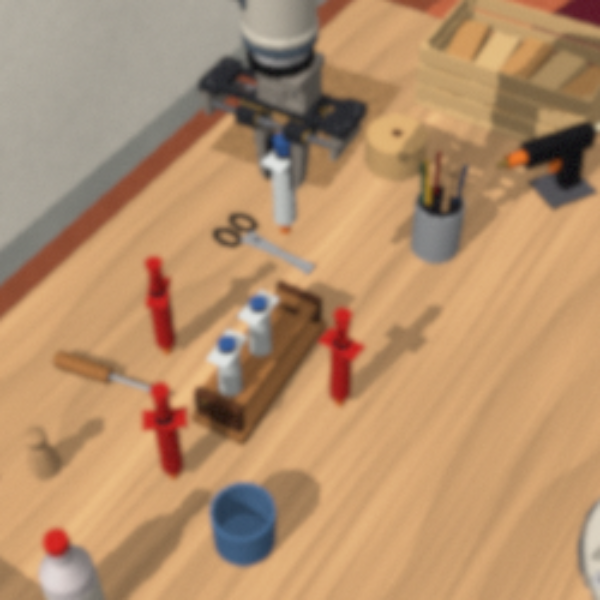

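The crop shows the syringe upright in the gripper at (282,180), and the other two still stand in the rack. Carrying it to above the pot.

```bash
python3 -m jog '[{"x":1.5,"y":-0.6,"z":0,"ax":0,"ay":0,"az":0},{"x":2.5,"y":-0.9,"z":0,"ax":0,"ay":0,"az":0},{"x":3,"y":-1.1,"z":0,"ax":0,"ay":0,"az":0},{"x":3,"y":-1.1,"z":0,"ax":0,"ay":0,"az":0},{"x":3,"y":-1.1,"z":0,"ax":0,"ay":0,"az":0},{"x":3,"y":-1.1,"z":0,"ax":0,"ay":0,"az":0},{"x":3,"y":-1.1,"z":0,"ax":0,"ay":0,"az":0},{"x":3,"y":-1.1,"z":0,"ax":0,"ay":0,"az":0},{"x":3,"y":-1.1,"z":0,"ax":0,"ay":0,"az":0},{"x":2.8,"y":-1.1,"z":0,"ax":0,"ay":0,"az":0},{"x":1.5,"y":-1,"z":0,"ax":0,"ay":0,"az":0},{"x":0,"y":0,"z":0,"ax":0,"ay":0,"az":0},{"x":0,"y":0,"z":0,"ax":0,"ay":0,"az":0},{"x":0,"y":0,"z":0,"ax":0,"ay":0,"az":0}]'
python3 - <<'E'
from h import *
from scipy.spatial.transform import Rotation as Ro
s=env.read_state();R=Ro.from_quat(s["ee_rot"]).as_matrix()
print((R.T@(np.array([.4616,.2625,.1093])-s["position"])*100).round(2),s["q"])
E
```

```text
clock: 18.43
position: [0.4617, 0.2523, 0.3138]
ee_rot: [0.68, 0.733, -0.001, -0.0]
force: [-0.3, -0.7, -0.2]
finger_gap: 0.0288
finger_force: 14.8
[ 1.04  0.09 20.44] [ 4.97496854e-01  1.23858495e-01  1.73955811e+00 -3.82124446e-04
  1.27961652e+00  4.23164247e-01]
```

```bash
python3 -m jog '[{"x":1.0,"y":0.1,"z":1,"ax":0,"ay":0,"az":0},{"x":0,"y":0,"z":2,"ax":0,"ay":0,"az":0},{"x":0,"y":0,"z":2.5,"ax":0,"ay":0,"az":0},{"x":0,"y":0,"z":2.5,"ax":0,"ay":0,"az":0},{"x":0,"y":0,"z":2,"ax":0,"ay":0,"az":0},{"x":0,"y":0,"z":1,"ax":0,"ay":0,"az":0},{"x":0,"y":0,"z":0,"ax":0,"ay":0,"az":0},{"x":0,"y":0,"z":0,"ax":0,"ay":0,"az":0}]'
python3 -m jog '[{"x":0,"y":0,"z":1.5,"ax":0,"ay":0,"az":0},{"x":0,"y":0,"z":2,"ax":0,"ay":0,"az":0},{"x":0,"y":0,"z":2,"ax":0,"ay":0,"az":0},{"x":0,"y":0,"z":1.5,"ax":0,"ay":0,"az":0},{"x":0,"y":0,"z":1,"ax":0,"ay":0,"az":0},{"x":0,"y":0,"z":0.5,"ax":0,"ay":0,"az":0},{"x":0,"y":0,"z":0,"ax":0,"ay":0,"az":0},{"x":0,"y":0,"z":0,"ax":0,"ay":0,"az":0}]'
```

```text
clock: 19.1
position: [0.4626, 0.2625, 0.2044]
ee_rot: [0.681, 0.732, -0.0, -0.0]
force: [-0.0, -0.2, -0.2]
finger_gap: 0.029
finger_force: 14.8
clock: 19.77
position: [0.463, 0.2631, 0.1204]
ee_rot: [0.681, 0.733, 0.001, 0.0]
force: [0.2, 0.1, -0.1]
finger_gap: 0.0289
finger_force: 14.8
```

```bash
python3 -m jog '[{"x":0,"y":0,"z":0.3,"ax":0,"ay":0,"az":0},{"x":0,"y":0,"z":0.3,"ax":0,"ay":0,"az":0},{"x":0,"y":0,"z":0.2,"ax":0,"ay":0,"az":0},{"x":0,"y":0,"z":0,"ax":0,"ay":0,"az":0},{"x":0,"y":0,"z":0,"ax":0,"ay":0,"az":0}]'
```

```text
clock: 20.18
position: [0.4623, 0.2627, 0.1116]
ee_rot: [0.68, 0.733, -0.0, -0.0]
force: [-0.2, 0.3, -0.6]
finger_gap: 0.0291
finger_force: 14.8
```

```bash
python3 -m jog '[{"x":0,"y":0,"z":0.1,"ax":0,"ay":0,"az":0},{"x":0,"y":0,"z":0.1,"ax":0,"ay":0,"az":0},{"x":0,"y":0,"z":0,"ax":0,"ay":0,"az":0}]'
```

```text
clock: 20.43
position: [0.4624, 0.2628, 0.1096]
ee_rot: [0.681, 0.733, 0.0, 0.0]
force: [-0.1, -0.4, -1.1]
finger_gap: 0.0289
finger_force: 14.8
```

```bash
python3 -m jog '[{"x":0,"y":0,"z":0.1,"ax":0,"ay":0,"az":0},{"x":0,"y":0,"z":0,"ax":0,"ay":0,"az":0}]'
```

```text
clock: 20.6
position: [0.4628, 0.2631, 0.1094]
ee_rot: [0.681, 0.733, 0.001, 0.0]
force: [-1.8, 0.2, 8.4]
finger_gap: 0.0292
finger_force: 14.8
```

Contact with the pot floor at the expected height. I'll ease off 0.5 mm and open a little.

```bash
python3 -m jog '[{"x":0,"y":0,"z":-0.06,"ax":0,"ay":0,"az":0},{"x":0,"y":0,"z":0,"ax":0,"ay":0,"az":0}]'
python3 -m jog '[{"x":0,"y":0,"z":0,"ax":0,"ay":0,"az":0},{"x":0,"y":0,"z":0,"ax":0,"ay":0,"az":0},{"x":0,"y":0,"z":0,"ax":0,"ay":0,"az":0},{"x":0,"y":0,"z":0,"ax":0,"ay":0,"az":0}]' 4
python3 - <<'E'
from h import *
p,d,c=look("wrist");cv2.imwrite("pics/w4.png",p)
E
```

```text
clock: 20.77
position: [0.4625, 0.2628, 0.1095]
ee_rot: [0.681, 0.733, 0.0, 0.0]
force: [-0.0, -0.0, 4.1]
finger_gap: 0.0289
finger_force: 14.8
clock: 21.1
position: [0.4622, 0.2626, 0.109]
ee_rot: [0.681, 0.733, -0.0, -0.0]
force: [-0.1, -0.7, -0.8]
finger_gap: 0.04
finger_force: 0.0
```

View pics/w4.png

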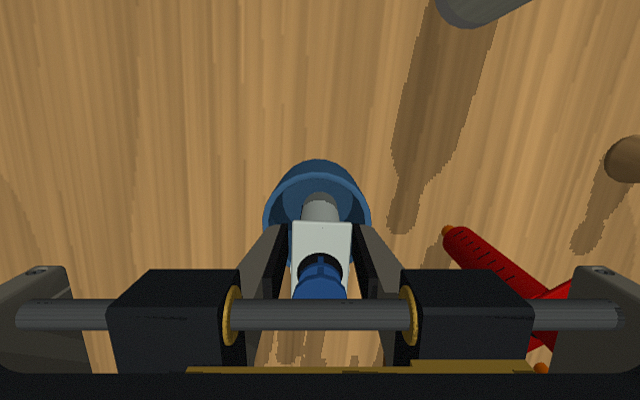

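The view shows the syringe standing in the pot at (320,240), with free space to both fingers. I'll open further and rise.

```bash
python3 -m jog '[{"x":0,"y":0,"z":0,"ax":0,"ay":0,"az":0},{"x":0,"y":0,"z":0,"ax":0,"ay":0,"az":0},{"x":0,"y":0,"z":0,"ax":0,"ay":0,"az":0},{"x":0,"y":0,"z":-1,"ax":0,"ay":0,"az":0},{"x":0,"y":0,"z":-1.5,"ax":0,"ay":0,"az":0},{"x":0,"y":0,"z":-2,"ax":0,"ay":0,"az":0},{"x":0,"y":0,"z":-3,"ax":0,"ay":0,"az":0},{"x":0,"y":0,"z":-3,"ax":0,"ay":0,"az":0},{"x":0,"y":0,"z":-3,"ax":0,"ay":0,"az":0},{"x":0,"y":0,"z":-3,"ax":0,"ay":0,"az":0},{"x":0,"y":0,"z":-2,"ax":0,"ay":0,"az":0},{"x":0,"y":0,"z":0,"ax":0,"ay":0,"az":0},{"x":0,"y":0,"z":0,"ax":0,"ay":0,"az":0}]' 6.5
python3 w.py w5; python3 pot.py w5.npz
python3 - <<'E'
from h import *
p,d,c=look("side");cv2.imwrite("pics/s2.png",cv2.resize(p[120:370,180:430],None,fx=2.4,fy=2.4))
E
```

```text
clock: 22.23
position: [0.4628, 0.263, 0.2958]
ee_rot: [0.68, 0.733, 0.001, 0.0]
force: [-0.3, 0.0, -1.4]
finger_gap: 0.0651
finger_force: 0.0
toolx ang 94.23807530206201 [0.46275616 0.26296528 0.2957887 ] tz [ 0.0025  0.0014 -1.    ]
blue [315. 169.] 716 z 0.0715 circ 0.4611 0.2634 0.0387 tool cm [ 0.03 -0.22 22.42]
blue [319. 190.] 394 z 0.158 circ 0.4627 0.2622 0.0121 tool cm [-0.1  -0.05 13.78]
blue [405. 360.] 178 z 0.1504 circ 0.5895 0.0448 0.0114 tool cm [-22.71  10.99  14.54]
rim (array([0.4608, 0.2634]), 555) z [0.06878299 0.07056026 0.0720402 ] [0.42241101 0.22791254 0.06733685] [0.49922282 0.30194937 0.07317901]
floor 516 0.004925981810806701
```

View pics/s2.png

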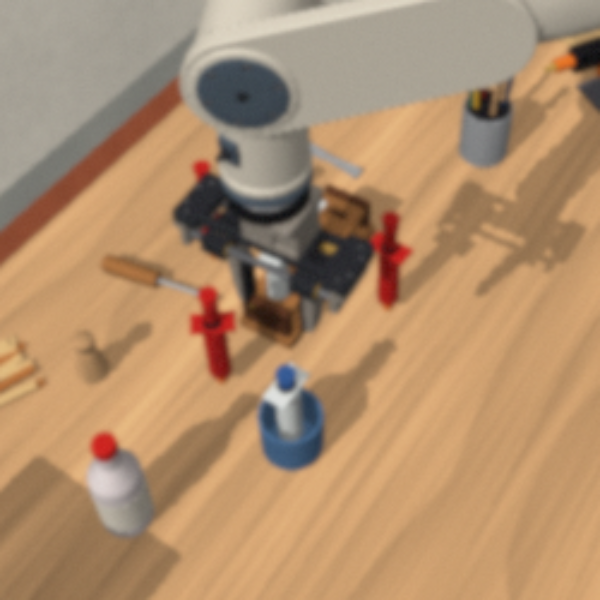

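The syringe stands upright in the pot at (290,415). The pot has not moved, the bystanders are where they were, and the gripper is clear of everything. Handing in.

```bash
python3 -c "
from bench import env
print(env.close_job())"
```

```text
the job is handed in; nothing more can be done
None
```

The two free-running syringes are pressed home in the rack, and the glued one (at y ≈ -0.03, stopped about 12.5 mm short of home with no reading above 9.5 N) stands cap down in the blue pot; the job is handed in, but no verdict came back.

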